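Stow the amplifier test kit

TASK

Clear the bench after the amplifier test: swing the folding hook fully out from its strip and hang the headphones on it by the head pad. Snap every dummy load that is there onto the bar of the clip rail, pushing its hook down over the bar until the gate has flicked shut under it, and leave everything hanging free and still; do not disturb the multimeter, the mug or the bottle.

Things in the scene. Friction and masses are not known exactly. Their poses are not given: they have to be found in the camera images.
- rail: Clip rail, fixed: a level round steel bar 10 mm thick, 300 mm long, centre line 165 mm above the bench, between two posts (185 mm tall, 155 mm either side of the middle). Origin on the bench below the bar's middle; y along the bar, x across it, away from the robot; may be turned a little. Loads hang anywhere on it, seats up to 120 mm from the middle and at least 60 mm apart.
- rail_bar (a point): Middle of the bar, on its centre line, 165 mm above the bench; axes as the rail's.
- strip: White hook strip, fixed: panel 250 mm long, 60 mm high, top 225 mm above the bench, on two legs (y = -35 and 175 mm). Origin on the bench straight below the folding hook's hinge pin; x points away from the robot into the panel, whose face is 30 mm behind the pin; y along the panel, towards the folded hook's tip.
- hook (a joint): Folding hook: dark steel arm 130 mm long, 8 mm wide, 14 mm high, swinging level about an upright pin, anticlockwise from above. 0 = folded flat along the panel, 1.571 (stop) = straight out, towards the robot. It stays where it is left (stiff hinge, 0.12 N m: about 1 N at the tip).
- hook_hinge (a point): On the hinge pin, at the height of the arm's upper face (220 mm above the bench). Axes as the strip's (fixed).
- hook_tip (a point): On the axis of the arm's upturned end: a round upright post 12 mm in diameter, 125 mm from the pin, rising 33 mm above the arm's upper face (to 253 mm). The point lies 20 mm above that face; pinch the post here from above to swing the hook. Axes turn with the hook.
- hook_seat (a point): Middle of the arm's upper face, 65 mm from the pin, where the headphones hang. Axes turn with the hook: y along the arm towards its upturned end, x across the arm, z up.
- headphones: Stiff black headphones standing on their cups: 174 mm wide (y), 60 mm deep (x), 169 mm tall, about 0.26 kg. Origin: centre of the underside, z up. Cups 60 x 33 x 70 mm, open space between. On top a head pad 32 (x) x 44 (y) x 22 mm, z = 147 to 169 mm: grip it from above across its 32 mm, fingertips no lower than its underside.
- headphones_band (a point): Centre of the head pad's underside, 147 mm above the cups' underside; rests on the hook's arm when hung, with the pad's 32 mm (x) along the arm and a cup on either side of it: so bring the headphones in from the arm's tip end, the pad passing over the upturned end. Axes as the headphones'.
- multimeter: Yellow multimeter lying on the bench, 170 x 85 x 45 mm; leave it alone. Origin: centre of its underside.
- mug: White mug, 80 mm wide, 90 mm tall; leave it alone. Origin: centre of its underside.
- bottle: Clear plastic bottle, 64 mm wide, 200 mm tall; leave it alone. Origin: centre of its underside.
- load1: Dummy load (may be absent), about 0.25 kg, 172 mm tall: finned aluminium foot 52 x 52 x 44 mm, on it a flat steel snap hook, on top a black grip block 22 x 22 mm, z = 134 to 172 mm (grip it here). Origin: centre of the underside, z up. Hook: shank at x = -21 to -13 mm, bight's top at z = 124, nose at x = 13 to 21 mm, down to z = 79. Foot-to-nose gap 35 mm, open to +x: the bar enters here.
- load1_seat (a point): Where the bar's centre line lies in the hook of load1 once it hangs: x = y = 0, z = 119 mm in the load's frame, 5 mm below the bight's top. Axes as the load's. The mouth, 26 mm wide between shank and nose, opens down towards the foot: bring the bar in below the nose, then push the load down about 58 mm.
- load1_gate (a joint): Sprung gate of load1 across the mouth: hinged on the shank at x = -13, z = 84 mm, 24 mm long, level at 0 (shut), swings up into the bight to 1.45 rad. A bar pushed through meets about 5 to 10 N; the gate flicks shut under the bar within the last 8 mm before the seat. The load's weight alone does not open it.
- load2: Dummy load (may be absent), about 0.25 kg, 172 mm tall: finned aluminium foot 52 x 52 x 44 mm, on it a flat steel snap hook, on top a black grip block 22 x 22 mm, z = 134 to 172 mm (grip it here). Origin: centre of the underside, z up. Hook: shank at x = -21 to -13 mm, bight's top at z = 124, nose at x = 13 to 21 mm, down to z = 79. Foot-to-nose gap 35 mm, open to +x: the bar enters here.
- load2_seat (a point): Where the bar's centre line lies in the hook of load2 once it hangs: x = y = 0, z = 119 mm in the load's frame, 5 mm below the bight's top. Axes as the load's. The mouth, 26 mm wide between shank and nose, opens down towards the foot: bring the bar in below the nose, then push the load down about 58 mm.
- load2_gate (a joint): Sprung gate of load2 across the mouth: hinged on the shank at x = -13, z = 84 mm, 24 mm long, level at 0 (shut), swings up into the bight to 1.45 rad. A bar pushed through meets about 5 to 10 N; the gate flicks shut under the bar within the last 8 mm before the seat. The load's weight alone does not open it.
- load3: Dummy load (may be absent), about 0.25 kg, 172 mm tall: finned aluminium foot 52 x 52 x 44 mm, on it a flat steel snap hook, on top a black grip block 22 x 22 mm, z = 134 to 172 mm (grip it here). Origin: centre of the underside, z up. Hook: shank at x = -21 to -13 mm, bight's top at z = 124, nose at x = 13 to 21 mm, down to z = 79. Foot-to-nose gap 35 mm, open to +x: the bar enters here.
- load3_seat (a point): Where the bar's centre line lies in the hook of load3 once it hangs: x = y = 0, z = 119 mm in the load's frame, 5 mm below the bight's top. Axes as the load's. The mouth, 26 mm wide between shank and nose, opens down towards the foot: bring the bar in below the nose, then push the load down about 58 mm.
- load3_gate (a joint): Sprung gate of load3 across the mouth: hinged on the shank at x = -13, z = 84 mm, 24 mm long, level at 0 (shut), swings up into the bight to 1.45 rad. A bar pushed through meets about 5 to 10 N; the gate flicks shut under the bar within the last 8 mm before the seat. The load's weight alone does not open it.

How it is judged (in metres and radians):
On the way, in this order (a step that is already met when the one before it is completed fails the run):
1. the folding hook is swung fully out (value of joint hook above 1.4 rad), for 0.2 s.
2. the headphones hang by their head pad on the folding hook (x of headphones_band in the frame of hook_seat between -0.022 and 0.022 m and y of headphones_band in the frame of hook_seat between -0.05 and 0.042 m and z of headphones_band in the frame of hook_seat between -0.006 and 0.012 m and angle between headphones's own z axis and vertical below 0.4 rad and value of joint hook above 1.3 rad and contact force between the fingers and headphones below 0.1 N), for 0.2 s.
At the end, for the whole second after the job is handed in: Hook out (over 1.3 rad); headphones hang still on it by the pad (22 mm across, 45 mm along, -6 to 12 mm high of the seat). Every load present hangs on the bar: seat within 12 mm across, -8 to 10 mm high, 140 mm along; gate under 0.15 rad, tilt under 0.5 rad, under 0.15 m/s (value of joint hook above 1.3 rad and x of headphones_band in the frame of hook_seat between -0.022 and 0.022 m and y of headphones_band in the frame of hook_seat between -0.05 and 0.042 m and z of headphones_band in the frame of hook_seat between -0.006 and 0.012 m and angle between headphones's own z axis and vertical below 0.4 rad and linear speed of headphones below 0.05 m/s and x of load1_seat in the frame of rail_bar between -0.012 and 0.012 m and y of load1_seat in the frame of rail_bar between -0.14 and 0.14 m and z of load1_seat in the frame of rail_bar between -0.008 and 0.01 m and value of joint each of load1_gate, load2_gate, load3_gate below 0.15 rad and angle between each of load1, load2, load3's own z axis and vertical below 0.5 rad and linear speed of each of load1, load2, load3 below 0.15 m/s and x of load2_seat in the frame of rail_bar between -0.012 and 0.012 m and y of load2_seat in the frame of rail_bar between -0.14 and 0.14 m and z of load2_seat in the frame of rail_bar between -0.008 and 0.01 m and x of load3_seat in the frame of rail_bar between -0.012 and 0.012 m and y of load3_seat in the frame of rail_bar between -0.14 and 0.14 m and z of load3_seat in the frame of rail_bar between -0.008 and 0.01 m); the robot touches nothing.
It fails at once if the multimeter is disturbed (moved more than 30 mm) (distance of multimeter from where it was at the start of the episode above 0.03 m).
It fails at once if the mug is disturbed (moved more than 30 mm) (distance of mug from where it was at the start of the episode above 0.03 m).
It fails at once if the bottle is disturbed (moved more than 30 mm) (distance of bottle from where it was at the start of the episode above 0.03 m).
Of load1, load2, load3 only 2 to 3 are there at a start; the rules pass over those that are not, and their reading is None.
At some moment in a run one of load1, load2, load3 may be knocked a few centimetres aside while the robot is not near it.
It also fails if it takes over 210 s, if anything falls off the work surface, if the arm or the gripper's body presses on something with over 40 N, if the wrist force passes 120 N, or if a joint passes its speed limit or range.

ROBOT

A 6-joint arm with a two-finger parallel gripper is mounted at the origin on the work surface. World frame = base frame: x ahead of the robot, y to its left, z up, the work surface at z = 0. Lengths are in mm, angles in rad, forces in N, time in s.
With the tool pointing down it reaches from about 300 to 750 mm from the base axis. Payload 8.5 kg.
Tool frame: the origin (TCP) lies on the centre line of the jaws, within the pads' length; the fingertips stand 14 mm ahead of it and the grasp point (between the pads) lies 5 mm behind it; z points along the fingers, y is the line along which they close (so a half turn about z gives the same grasp; the last joint's range is limited). The gripper opens to 88 mm and grips with 3 to 60 N. Pads are 18 mm wide; open, the fingers measure 123 mm over their backs; the gripper's body (75 mm by 187 mm) begins 45 mm behind the grasp point.
Start: joints at [0.893, 0.381, 1.297, -0, 1.464, -0.215], TCP at [245.539, 492.129, 252.748] pointing down, gripper open.
Joint ranges: [-3.11, 3.11], [-0.89, 2.33], [0.22, 2.48], [-1.42, 4.56], [0.17, 2.85], [-2.88, 2.88]. Speed limits (rad/s): [2.39, 2.39, 3.14, 3.14, 3.14, 3.14].

INTERFACE

Orientations are given as a 3x3 rotation matrix whose columns are the frame's x, y, z axes.
In Python, from station import env gives the robot as it stands.
- The arm moves only by the tool move_arm, never from a script. Its argument "motion" is a list of rows, each a list of 3 entries, a list of its own where there are three numbers: the finger opening in mm, from 0 to 88.1, then the shift along the world's x, y, z in mm, then the turn about the world's z in degrees. In form: [[hand, [x, y, z], yaw], ...]. A call has 1 to 8 rows; each row shifts and turns the commanded pose from where the row before left it; what a row does not reach is not made up. A row lasts 1/12 s, in which the tool goes at most 41.7 mm and 7.16 degrees, less where a joint would pass 70% of its speed; a pose out of reach is approached as far as the arm can. A call with a gripper value outside its range is refused whole. The fingers move at their own pace and stop on an object; "grip_force" is the grip in N (left out, the last holds). Time passes only in rows, so rows that do not move let the fingers close. It gives the time, the measured TCP pose, the force, the opening and the grip force at its end, in the units of the state.
- env.state(): the state, without advancing time (a new reading comes with each control period).
- env.read_camera(name): name is "scene" or "top" or "wrist"; returns the picture (384x512x3 uint8, blue, green, red); there is no depth.
- env.camera_model(name): a dict with "vertical_fov" (degrees; the focal length in pixels is half the picture's height over the tangent of half this angle, whatever the lens; pixels are square), "cx", "cy" (the principal point, pixels), "D" ([k1, k2, p1, p2, k3] as OpenCV has them; the pictures are not rectified), "T" (4x4, takes a point from camera to world coordinates). Camera axes: x right, y down, z forward; pixel columns grow to the right and rows downward; lengths in mm; the calibration is good to about 2 mm. A picture is of the moment at which its call begins: read the wrist's pose just before it. camera_model takes no time and is no camera call; for the wrist camera it gives the pose at the moment of the call.
- env.sign_off(): hands the job in; it is judged then, once.
The state is a dict: "time_s": time; "joints": joint angles; "dq": joint speeds; "joint_torque": joint torques, N m; "tool_pos": TCP position; "tool_rot": TCP orientation; "wrist_force": force on the tool from outside, world axes, zero at the start; "wrist_torque": the same for the moment, N m; "finger_gap": opening from 0.0 (shut) to 1.0 (fully open); "finger_force": force on a finger pad.
Only numpy, scipy, OpenCV 4.12 (cv2) and the standard library are available. Lean on these libraries where they do the work, as an engineer would, in place of code of your own. Each camera call takes 0.05 s, during which the arm holds its last target. There are 200 camera calls.

## Working session

There is one attempt and no reset: what is moved stays moved. The work goes in short steps, Python scripts to look and compute and a tool call to move; the robot and the scene stay as the last step left them, time stands still between calls to the robot, and variables do not carry over. Pictures are saved under pics/ and viewed, at most 14 in all, crops included, and the job is handed in when it is done.

Besides the shell and the picture viewer there is one more tool, called as name(argument=value, ...), one argument or row to a line, values as JSON. move_arm: Moves the arm, as the interface text tells. Its arguments: {"type":"object","properties":{"motion":{"type":"array"},"grip_force":{"type":"number"}},"required":["motion"]}

```bash
ls; mkdir -p pics; cat > h.py <<'E'
import numpy as np, cv2
from station import env
def K(m):
    f=192/np.tan(np.radians(m["vertical_fov"])/2)
    return np.array([[f,0,m["cx"]],[0,f,m["cy"]],[0,0,1.]])
def ray(m,uv):
    T=np.array(m["T"]);p=cv2.undistortPoints(np.array([[uv]],float),K(m),np.array(m["D"],float))[0,0]
    d=T[:3,:3]@[p[0],p[1],1];return T[:3,3],d/np.linalg.norm(d)
def atz(m,uv,z):
    o,d=ray(m,uv);return o+d*(z-o[2])/d[2]
def tri(L):
    A=0;b=0
    for m,uv in L:
        o,d=ray(m,uv);P=np.eye(3)-np.outer(d,d);A=A+P;b=b+P@o
    x=np.linalg.solve(A,b);r=[np.linalg.norm((np.eye(3)-np.outer(d,d))@(x-o)) for o,d in [ray(*l) for l in L]]
    return x,r
def proj(m,X):
    T=np.linalg.inv(np.array(m["T"]));R=T[:3,:3]
    return cv2.projectPoints(np.array(X,float).reshape(-1,3),cv2.Rodrigues(R)[0],T[:3,3],K(m),np.array(m["D"],float))[0][:,0]
E
python3 - <<'E'
from h import *
for n in ["scene","top","wrist"]:
    m=env.camera_model(n);print(n,m["vertical_fov"],m["cx"],m["cy"],m["D"],np.round(m["T"],3).tolist())
    cv2.imwrite(f"pics/{n}0.png",cv2.resize(env.read_camera(n),(800,600)) if n!="wrist" else env.read_camera(n))
print({k:np.round(v,3).tolist() for k,v in env.state().items()})
E
```

```text
pics
scene 51.088627763426985 262.8966423856019 198.79861970107328 [-0.07462147  0.          0.          0.          0.        ] [[0.45, 0.616, -0.646, 1361.276], [0.893, -0.303, 0.333, -311.629], [0.009, -0.727, -0.687, 938.849], [0.0, 0.0, 0.0, 1.0]]
top 42.188185848556216 252.55278152198008 193.30862508673943 [-0.04633042  0.          0.          0.          0.        ] [[-0.014, -0.975, 0.22, 263.127], [-1.0, 0.015, -0.001, 84.999], [-0.002, -0.22, -0.975, 1759.852], [0.0, 0.0, 0.0, 1.0]]
wrist 68.85992363605575 247.70737547783452 190.77246569006218 [-0.03256023  0.          0.          0.          0.        ] [[0.446, 0.856, 0.262, 176.687], [0.895, -0.426, -0.133, 526.216], [-0.002, 0.294, -0.956, 384.398], [0.0, 0.0, 0.0, 1.0]]
{'time_s': 0.15, 'joints': [0.893, 0.381, 1.298, -0.0, 1.464, -0.215], 'dq': [0.001, -0.001, -0.003, 0.002, 0.001, 0.001], 'joint_torque': [0.003, -43.808, -22.461, 0.071, 0.034, -0.0], 'tool_pos': [245.43, 492.0, 252.316], 'tool_rot': [[-0.895, 0.446, -0.001], [0.446, 0.895, -0.001], [0.0, -0.001, -1.0]], 'wrist_force': [0.121, 0.232, -0.433], 'wrist_torque': [-0.084, -0.008, 0.008], 'finger_force': 0.0, 'finger_gap': 0.997}
```

View pics/scene0.png

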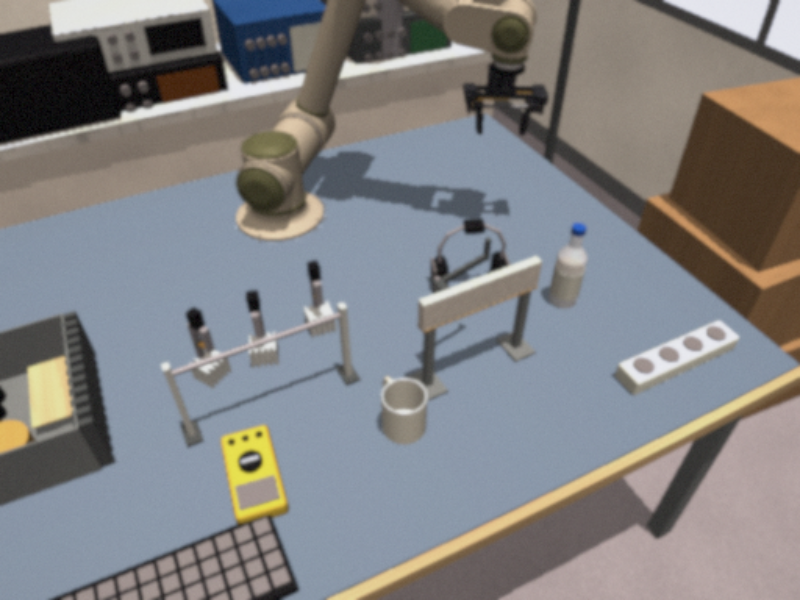

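View pics/top0.png

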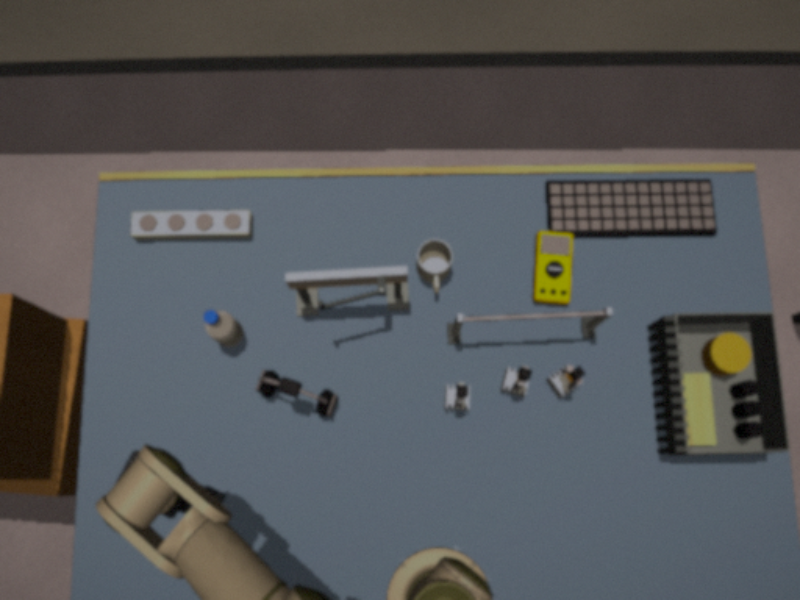

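The scene view shows three loads (grip tops near 195,315; 253,297; 314,267), the rail bar from 168,370 to 343,308, the strip from 420,297 to 540,262, and the head pad at 474,226. The top view shows the hook almost folded, running from 383,287 to 320,303. The headphones' pad is at 290,387 and their cups at 268,382 and 327,402.

```bash
python3 - <<'E'
from h import *
s=env.camera_model("scene");t=env.camera_model("top");k=512/800
P={"barR":((168,370),(610,314)),"barL":((343,308),(460,320)),"gripA":((195,313),(576,372)),"gripB":((253,296),(522,372)),"gripC":((314,267),(462,387)),"pad":((474,225),(289,385)),"stripR":((420,300),(408,268)),"stripL":((540,262),(288,274)),"tip":((488,241),(322,301)),"mug":((404,395),(435,255)),"bcap":((578,229),(211,317))}
for n,(a,b) in P.items():
    x,r=tri([(s,np.array(a)*k),(t,np.array(b)*k)]);print(n,np.round(x),np.round(r[0],1))
for n,uv,z in [("hinge",(383,287),220),("tip",(320,303),220),("cup1",(268,382),70),("cup2",(327,402),70),("mm",(554,266),45)]:
    print(n,np.round(atz(t,np.array(uv)*k,z)))
E
```

```text
barR [ 590. -362.  172.] 4.1
barL [582. -49. 174.] 2.7
gripA [ 469. -288.  167.] 0.4
gripB [ 471. -179.  165.] 1.8
gripC [442. -51. 167.] 0.7
pad [452. 304. 161.] 0.1
stripR [679.  56. 231.] 0.5
stripL [674. 303. 221.] 2.4
tip [609. 230. 249.] 1.6
mug [747.  -7.  90.] 0.8
bcap [592. 464. 191.] 0.7
hinge [643. 107. 220.]
tip [611. 235. 220.]
cup1 [470. 362.  70.]
cup2 [425. 233.  70.]
mm [ 729. -282.   45.]
```

move_arm(
  motion=[
    [88,[20,-20,30],0],
    [88,[28,-25,10],0],
    [88,[28,-28,8],0],
    [88,[28,-28,8],0],
    [88,[28,-28,8],0],
    [88,[28,-28,8],0],
    [88,[25,-25,8],0],
    [88,[0,0,0],0],
  ],
)

```text
time_s: 0.82
tool_pos: [434.4, 306.4, 333.4]
tool_rot: [[-0.892, 0.452, 0.002], [0.452, 0.892, -0.001], [-0.002, 0.0, -1.0]]
wrist_force: [0.5, -0.5, 0.0]
finger_gap: 0.998
finger_force: 0.0
```

```bash
cat > shot.py <<'E'
import sys,json
from h import *
m=env.camera_model("wrist");im=env.read_camera("wrist")
m={k:(np.array(v).tolist()) for k,v in m.items()}
json.dump(m,open(f"pics/{sys.argv[1]}.json","w"));cv2.imwrite(f"pics/{sys.argv[1]}_raw.png",im)
cv2.imwrite(f"pics/{sys.argv[1]}.png",cv2.resize(im,(800,600),interpolation=cv2.INTER_CUBIC))
s=env.state();print(np.round(s["tool_pos"],1),np.round(s["tool_rot"],2)[:,1],s["finger_gap"],s["time_s"])
E
python3 shot.py w1
```

```text
[432.5 308.2 332.8] [0.45 0.89 0.  ] 0.9967141662817643 0.8667
```

View pics/w1.png

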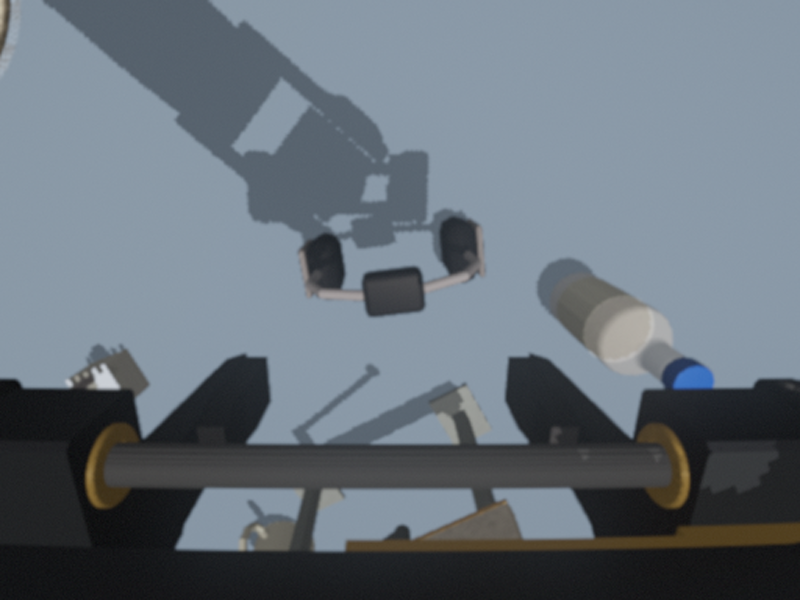

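The wrist view shows the head pad centred at about 394,291, with its 44 mm axis nearly level in the picture. The cups are at 323,262 and 461,246. The hook is hidden behind the gripper, so I'll turn the hand and move over it.

move_arm(
  motion=[
    [50,[21,-21,10],-7],
    [50,[21,-21,10],-7],
    [50,[21,-21,10],-7],
    [50,[21,-21,10],-7],
    [50,[21,-21,10],-7],
    [50,[21,-21,10],-7],
    [50,[21,-21,7],-7],
    [50,[21,-21,0],-7],
  ],
)

```text
time_s: 1.53
tool_pos: [599.0, 142.3, 401.0]
tool_rot: [[-0.126, 0.992, 0.002], [0.992, 0.126, 0.0], [0.0, 0.002, -1.0]]
wrist_force: [0.4, 0.5, 0.4]
finger_gap: 0.57
finger_force: 0.0
```

move_arm(
  motion=[
    [50,[0,0,0],-7],
    [50,[0,0,0],0],
  ],
)

```text
time_s: 1.7
tool_pos: [599.0, 142.1, 398.4]
tool_rot: [[-0.003, 1.0, -0.002], [1.0, 0.003, 0.0], [0.0, -0.002, -1.0]]
wrist_force: [-0.5, 0.6, 0.2]
finger_gap: 0.568
finger_force: 0.0
```

```bash
python3 shot.py w2; python3 - <<'E'
from h import *
import json
m=json.load(open("pics/w1.json"));k=.64
c=[atz(m,np.array(p)*k,169) for p in [(363,270),(420,267),(425,310),(368,316)]]
print(np.round(np.mean(c,0)),np.round(c))
E
```

```text
[598.4 142.9 399. ] [ 1.    0.01 -0.  ] 0.5678885677869018 1.75
[445. 306. 169.] [[422. 294. 169.]
 [438. 330. 169.]
 [468. 320. 169.]
 [454. 281. 169.]]
```

View pics/w2.png

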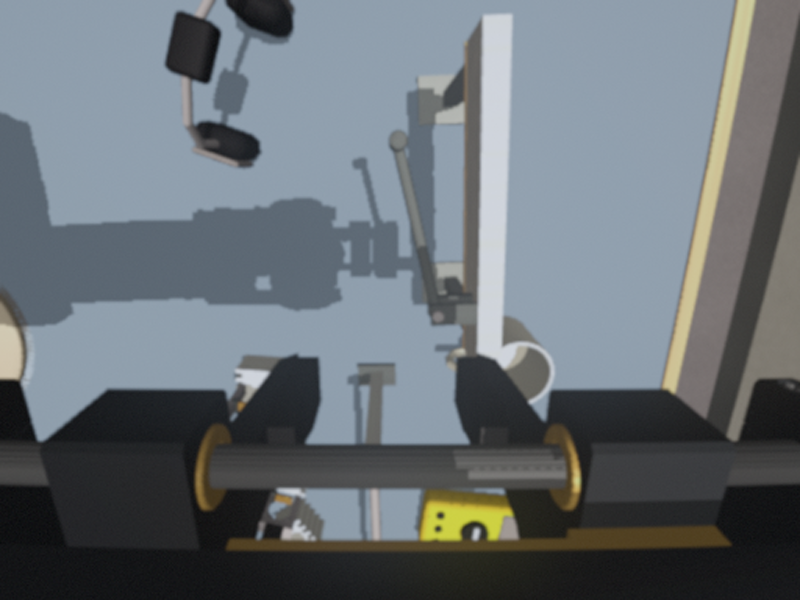

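This view shows the hook's post top at about 397,140 and the hinge at 437,316. The panel's top face runs down x≈483 to 510, and the pad is centred near 193,47.

```bash
python3 - <<'E'
from h import *
import json
a=json.load(open("pics/w1.json"));m=json.load(open("pics/w2.json"));k=.64;s=env.camera_model("scene")
A=lambda *p:np.array(p)*k
print("padtop",tri([(a,A(394,291)),(m,A(194,46)),]))
c=[atz(m,A(*p),169) for p in [(177,12),(220,22),(210,82),(167,68)]];print(np.round(np.mean(c,0)),np.round(c))
print("tip",atz(m,A(397,138),253),"tri",tri([(m,A(397,140)),(s,A(488,241))]))
print("hinge",atz(m,A(437,316),220), "panel",atz(m,A(483,15),225),atz(m,A(480,355),225),"far",atz(m,A(511,15),225))
for n,uv in [("cupa",(262,12)),("cupb",(225,142))]: print(n,atz(m,A(*uv),70))
E
```

```text
padtop (array([448.38379621, 305.12222157, 157.83942547]), [np.float64(0.3944069881338917), np.float64(0.3944069881338765)])
[453. 303. 169.] [[443. 326. 169.]
 [474. 319. 169.]
 [463. 278. 169.]
 [431. 288. 169.]]
tip [603.58243767 233.01635274 253.        ] tri (array([604.50276741, 233.39957267, 245.43216156]), [np.float64(1.3852177977117897), np.float64(1.3852177977118745)])
hinge [635.61805077 108.52105125 220.        ] panel [656.43596627 307.05246104 225.        ] [669.0505809   78.90821819 225.        ] far [673.76706599 307.2805091  225.        ]
cupa [480.28171001 354.10154743  70.        ]
cupb [434.85644265 238.84150467  70.        ]
```

move_arm(
  motion=[
    [50,[3,40,0],0],
    [50,[3,40,-10],0],
    [50,[0,10,-35],0],
    [50,[0,0,-40],0],
    [50,[0,0,-40],0],
    [50,[0,0,-33],0],
    [50,[0,0,0],0],
  ],
)

```text
time_s: 2.33
tool_pos: [601.1, 233.3, 235.1]
tool_rot: [[-0.015, 1.0, -0.013], [1.0, 0.015, -0.002], [-0.002, -0.013, -1.0]]
wrist_force: [-0.2, 0.3, -0.6]
finger_gap: 0.567
finger_force: 0.0
```

move_arm(
  motion=[
    [0,[0,0,0],0],
    [0,[0,0,0],0],
    [0,[0,0,0],0],
    [0,[0,0,0],0],
    [0,[0,0,0],0],
  ],
  grip_force=25,
)

```text
time_s: 2.75
tool_pos: [604.9, 232.3, 243.3]
tool_rot: [[-0.009, 1.0, 0.003], [1.0, 0.009, 0.001], [0.001, 0.003, -1.0]]
wrist_force: [0.2, -0.1, -0.6]
finger_gap: 0.212
finger_force: 0.0
```

move_arm(
  motion=[
    [0,[0,0,0],0],
    [0,[0,0,0],0],
    [0,[0,0,0],0],
    [0,[0,0,0],0],
  ],
)

```text
time_s: 3.08
tool_pos: [604.7, 232.1, 242.5]
tool_rot: [[-0.008, 1.0, 0.001], [1.0, 0.008, 0.0], [0.0, 0.001, -1.0]]
wrist_force: [-0.7, -0.6, 5.4]
finger_gap: 0.127
finger_force: 25.0
```

move_arm(
  motion=[
    [0,[-22,-8,0],0],
    [0,[-19,-11,0],0],
    [0,[-17,-14,0],0],
    [0,[-14,-17,0],0],
    [0,[-11,-19,0],0],
    [0,[-8,-21,0],0],
    [0,[-4,-22,0],0],
    [0,[0,0,0],0],
  ],
  grip_force=12,
)

```text
time_s: 3.75
tool_pos: [510.6, 117.3, 242.2]
tool_rot: [[-0.006, 1.0, 0.004], [1.0, 0.006, -0.001], [-0.001, 0.004, -1.0]]
wrist_force: [5.1, -1.5, 0.3]
finger_gap: 0.131
finger_force: 12.0
```

move_arm(
  motion=[
    [0,[0,-8,0],0],
    [0,[0,-8,0],0],
    [0,[0,-3,0],0],
    [0,[0,0,0],0],
    [0,[0,0,0],0],
  ],
)

```text
time_s: 4.17
tool_pos: [510.7, 102.8, 242.2]
tool_rot: [[-0.009, 1.0, 0.004], [1.0, 0.009, 0.004], [0.004, 0.004, -1.0]]
wrist_force: [6.7, 10.5, 1.2]
finger_gap: 0.129
finger_force: 12.0
```

move_arm(
  motion=[
    [30,[0,3,0],0],
    [40,[0,0,0],0],
    [50,[0,0,0],0],
    [50,[0,0,20],0],
    [60,[0,0,40],0],
    [60,[0,0,40],0],
    [60,[0,20,20],-6],
    [60,[-10,30,0],-7],
  ],
)

```text
time_s: 4.83
tool_pos: [501.3, 153.0, 366.0]
tool_rot: [[0.225, 0.974, 0.008], [0.974, -0.225, -0.0], [0.002, 0.008, -1.0]]
wrist_force: [1.1, 1.9, -0.5]
finger_gap: 0.675
finger_force: 0.0
```

move_arm(
  motion=[
    [60,[-20,40,0],-7],
    [60,[-20,40,0],0],
    [60,[0,10,0],0],
    [60,[0,0,0],0],
    [60,[0,0,0],0],
  ],
)

```text
time_s: 5.25
tool_pos: [464.1, 235.4, 361.5]
tool_rot: [[0.324, 0.946, -0.0], [0.946, -0.324, -0.001], [-0.001, -0.0, -1.0]]
wrist_force: [0.1, -0.0, -0.2]
finger_gap: 0.685
finger_force: 0.0
```

```bash
python3 shot.py w3
```

```text
[464.4 234.8 361.5] [ 0.95 -0.33 -0.  ] 0.6812981963202256 5.3
```

View pics/w3.png

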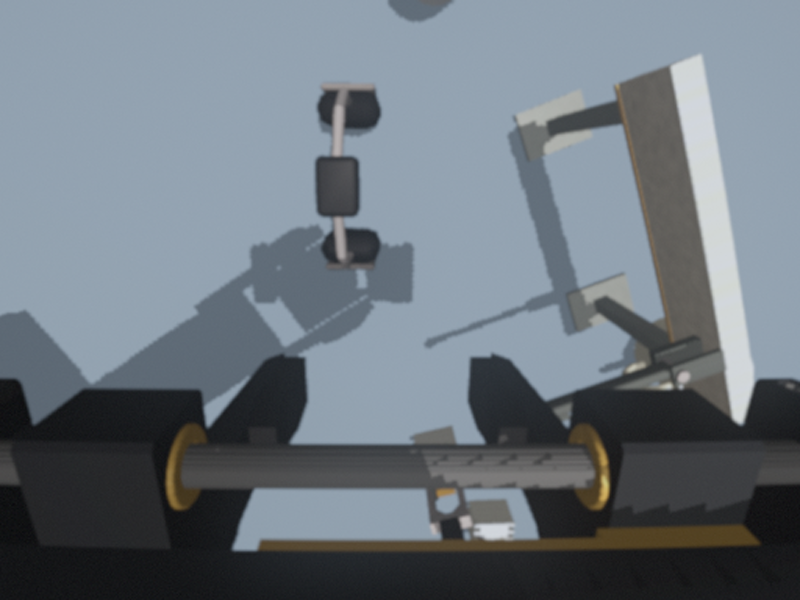

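The pad is centred at about 337,186 and square with the picture, so the hand's yaw matches the headphones. The hook stands out from the panel, hinge near 684,377.

```bash
python3 - <<'E'
from h import *
import json
L=[(json.load(open(f"pics/{n}.json")),np.array(p)*.64) for n,p in [("w1",(394,290)),("w2",(194,46)),("w3",(337,186))]]
print(tri(L))
for l in L: print(atz(*l,169))
m=L[2][0];print([np.round(atz(m,np.array(p)*.64,169)) for p in [(317,157),(357,157),(357,215),(318,216)]])
print("cups",[atz(m,np.array(p)*.64,70) for p in [(350,108),(351,246)]])
print("panel",[atz(m,np.array(p)*.64,225) for p in [(671,67),(734,420),(703,55),(753,395)]],"hinge",atz(m,np.array((684,377))*.64,220))
E
```

```text
(array([447.76273279, 304.91250754, 157.15647724]), [np.float64(0.13473038358281203), np.float64(0.8911500973823652), np.float64(0.9642555291121715)])
[444.54211289 306.41703287 169.        ]
[453.05131148 302.8682933  169.        ]
[448.74075345 304.1931253  169.        ]
[array([442., 328., 169.]), array([469., 318., 169.]), array([455., 280., 169.]), array([428., 289., 169.])]
cups [array([471.85307007, 363.30219874,  70.        ]), array([429.44859942, 245.24691445,  70.        ])]
panel [array([656.68040182, 306.22871543, 225.        ]), array([668.51266601,  60.71879327, 225.        ]), array([675.31523315, 306.84249453, 225.        ]), array([683.55097948,  76.94610217, 225.        ])] hinge [640.10505701 104.5851966  220.        ]
```

move_arm(
  motion=[
    [60,[-8,35,0],-1],
    [60,[-7,35,0],0],
    [60,[0,0,-40],0],
    [60,[0,0,-40],0],
    [60,[0,0,-40],0],
    [60,[0,0,-40],0],
    [60,[0,0,-25],0],
    [60,[0,0,-12],0],
  ],
)

```text
time_s: 5.97
tool_pos: [448.5, 303.5, 160.9]
tool_rot: [[0.343, 0.939, -0.006], [0.939, -0.343, -0.003], [-0.004, -0.004, -1.0]]
wrist_force: [0.4, -0.1, -0.4]
finger_gap: 0.683
finger_force: 0.0
```

move_arm(
  motion=[
    [0,[0,0,0],0],
    [0,[0,0,0],0],
    [0,[0,0,0],0],
    [0,[0,0,0],0],
    [0,[0,0,0],0],
    [0,[0,0,0],0],
    [0,[0,0,0],0],
  ],
  grip_force=25,
)

```text
time_s: 6.55
tool_pos: [449.3, 305.7, 165.9]
tool_rot: [[0.341, 0.94, 0.002], [0.94, -0.341, 0.0], [0.001, 0.002, -1.0]]
wrist_force: [-1.5, -2.6, 6.1]
finger_gap: 0.362
finger_force: 25.0
```

move_arm(
  motion=[
    [0,[0,0,15],0],
    [0,[0,0,35],0],
    [0,[0,0,40],0],
    [0,[0,0,35],0],
    [0,[-2,-30,0],4],
    [0,[-2,-35,0],5],
    [0,[0,-35,0],5],
    [0,[0,-35,0],5],
  ],
)

```text
time_s: 7.22
tool_pos: [444.1, 169.5, 289.6]
tool_rot: [[0.011, 1.0, -0.0], [1.0, -0.011, -0.0], [-0.0, -0.0, -1.0]]
wrist_force: [0.6, 0.5, -2.3]
finger_gap: 0.359
finger_force: 25.0
```

move_arm(
  motion=[
    [0,[0,-35,0],4],
    [0,[0,-20,0],0],
    [0,[0,-15,0],0],
    [0,[0,0,0],0],
    [0,[0,0,0],0],
    [0,[0,0,0],0],
  ],
)

```text
time_s: 7.72
tool_pos: [444.7, 101.3, 289.7]
tool_rot: [[-0.054, 0.999, -0.0], [0.999, 0.054, 0.0], [0.0, -0.0, -1.0]]
wrist_force: [1.1, 0.0, -3.2]
finger_gap: 0.362
finger_force: 25.0
```

```bash
python3 - <<'E'
from h import *
s=cv2.resize(env.read_camera("scene")[90:260,220:400],(720,680))[:600]
cv2.imwrite("pics/s1.png",s);st=env.state();print(st["tool_pos"],st["finger_gap"])
E
```

```text
[444.74417359 101.54056293 289.67841894] 0.3607920292190909
```

View pics/s1.png

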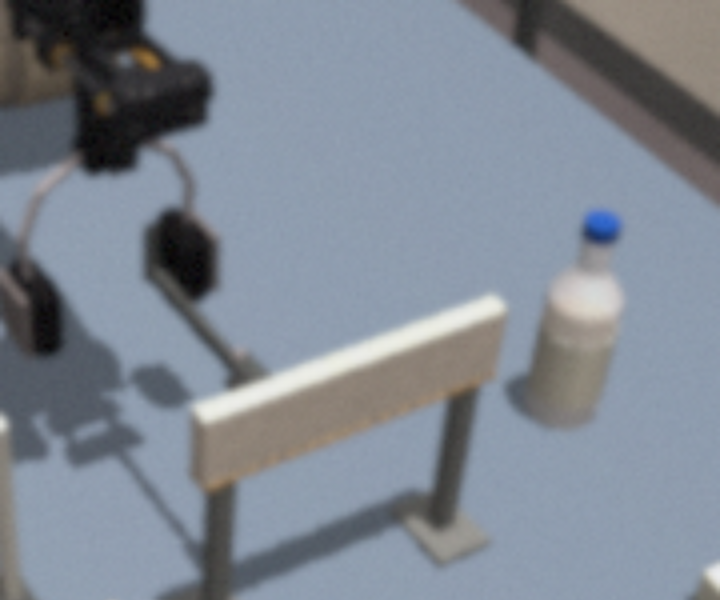

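The crop shows the headphones held upright in front of the hook. The arm points at them, with its tip near 152,255, midway between the cups.

move_arm(
  motion=[
    [0,[20,0,0],0],
    [0,[25,1,0],0],
    [0,[25,0,0],0],
    [0,[25,1,0],0],
    [0,[20,1,0],0],
    [0,[10,0,0],0],
    [0,[0,0,0],0],
    [0,[0,0,0],0],
  ],
)

```text
time_s: 8.43
tool_pos: [569.6, 104.6, 289.1]
tool_rot: [[-0.055, 0.999, -0.001], [0.999, 0.055, 0.0], [0.0, -0.001, -1.0]]
wrist_force: [0.2, 0.4, -2.5]
finger_gap: 0.359
finger_force: 25.0
```

move_arm(
  motion=[
    [0,[0,0,-20],0],
    [0,[0,0,-15],0],
    [0,[0,0,-8],0],
    [0,[0,0,-4],0],
    [0,[0,0,0],0],
    [0,[0,0,0],0],
  ],
)

```text
time_s: 8.93
tool_pos: [569.9, 103.9, 243.6]
tool_rot: [[-0.053, 0.999, 0.001], [0.999, 0.053, 0.0], [-0.0, 0.001, -1.0]]
wrist_force: [1.0, -0.5, -2.6]
finger_gap: 0.362
finger_force: 25.0
```

Weight is still on the gripper, so I'll go down slowly until it makes contact.

move_arm(
  motion=[
    [0,[0,0,-3],0],
    [0,[0,0,-2],0],
    [0,[0,0,0],0],
    [0,[0,0,0],0],
  ],
)

```text
time_s: 9.27
tool_pos: [570.1, 103.8, 238.8]
tool_rot: [[-0.053, 0.999, 0.002], [0.999, 0.053, 0.0], [-0.0, 0.002, -1.0]]
wrist_force: [-1.7, -0.7, 4.7]
finger_gap: 0.359
finger_force: 25.0
```

move_arm(
  motion=[
    [34,[0,0,0],0],
    [38,[0,0,0],0],
    [42,[0,0,0],0],
    [46,[0,0,0],0],
    [46,[0,0,0],0],
    [46,[0,0,0],0],
  ],
)

```text
time_s: 9.77
tool_pos: [569.9, 103.7, 237.6]
tool_rot: [[-0.053, 0.999, -0.0], [0.999, 0.053, -0.0], [-0.0, -0.0, -1.0]]
wrist_force: [-0.0, -0.2, -0.5]
finger_gap: 0.526
finger_force: 0.0
```

move_arm(
  motion=[
    [46,[0,0,5],0],
    [46,[0,0,10],0],
    [46,[0,0,15],0],
    [46,[0,0,30],0],
    [46,[0,0,30],0],
    [46,[0,0,30],0],
    [46,[0,0,0],0],
  ],
)

```text
time_s: 10.35
tool_pos: [570.6, 103.8, 364.9]
tool_rot: [[-0.053, 0.999, 0.012], [0.999, 0.053, -0.0], [-0.001, 0.012, -1.0]]
wrist_force: [0.0, 0.4, 0.3]
finger_gap: 0.522
finger_force: 0.0
```

```bash
python3 - <<'E'
from h import *
s=cv2.resize(env.read_camera("scene")[110:240,180:400],(800,473),interpolation=cv2.INTER_CUBIC)
cv2.imwrite("pics/s2.png",s);st=env.state();print(st["tool_pos"],st["finger_gap"])
E
```

```text
[570.33464188 103.76842893 361.70101064] 0.5240712917723515
```

View pics/s2.png

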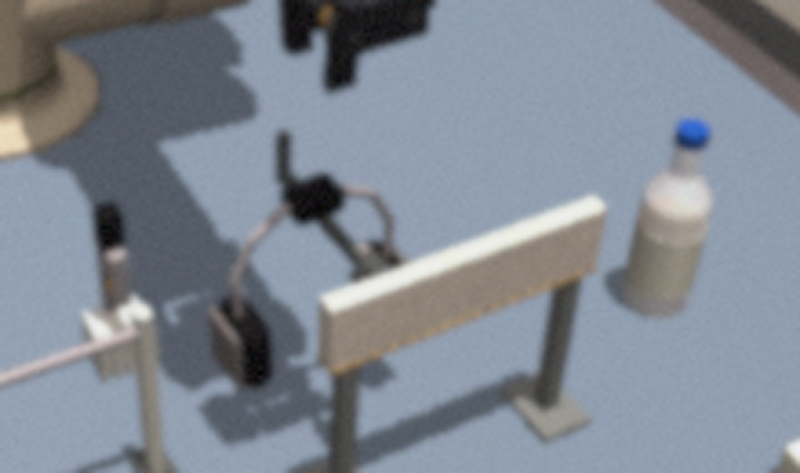

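The headphones now hang by the pad across the arm, inside the upturned end, with a cup on either side. Next I'll look at the loads and the rail.

move_arm(
  motion=[
    [60,[-5,-30,20],0],
    [60,[-8,-40,10],0],
    [60,[-8,-40,8],0],
    [60,[-8,-40,0],0],
    [60,[-8,-40,0],0],
    [60,[-8,-40,0],0],
    [60,[-9,-40,0],0],
    [60,[-9,-40,0],0],
  ],
)

```text
time_s: 11.07
tool_pos: [505.9, -207.6, 395.3]
tool_rot: [[-0.053, 0.999, -0.001], [0.999, 0.053, 0.001], [0.001, -0.001, -1.0]]
wrist_force: [0.7, -0.1, -0.0]
finger_gap: 0.681
finger_force: 0.0
```

move_arm(
  motion=[
    [60,[-9,-40,0],0],
    [60,[-9,-35,0],0],
    [60,[-9,-16,0],0],
    [60,[0,0,0],0],
    [60,[0,0,0],0],
    [60,[0,0,0],0],
  ],
)

```text
time_s: 11.57
tool_pos: [480.2, -296.1, 395.6]
tool_rot: [[-0.054, 0.999, -0.0], [0.999, 0.054, 0.0], [0.001, -0.0, -1.0]]
wrist_force: [0.6, 0.2, -0.4]
finger_gap: 0.679
finger_force: 0.0
```

```bash
python3 shot.py w4
```

```text
[ 480.3 -295.8  395.8] [1.   0.05 0.  ] 0.6761175763167694 11.6167
```

View pics/w4.png

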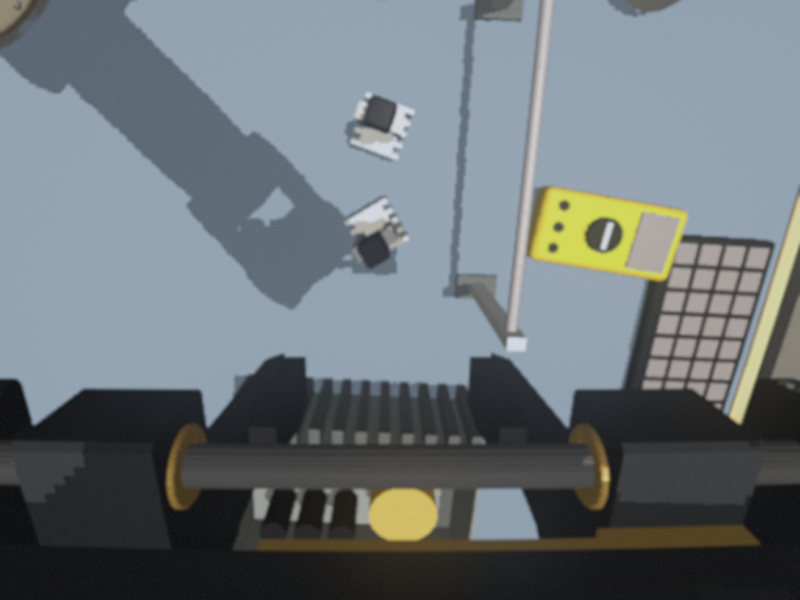

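The view shows load blocks at about 380,113 and 375,248, the bar from 545,0 to 515,340, and the multimeter beyond. I'll zoom in on the loads to get their yaw.

```bash
python3 - <<'E'
from h import *
im=cv2.imread("pics/w4_raw.png")[50:185,205:285]
cv2.imwrite("pics/w4c.png",cv2.resize(im,None,fx=4.4,fy=4.4,interpolation=cv2.INTER_CUBIC))
E
```

```text
(no output)
```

View pics/w4c.png

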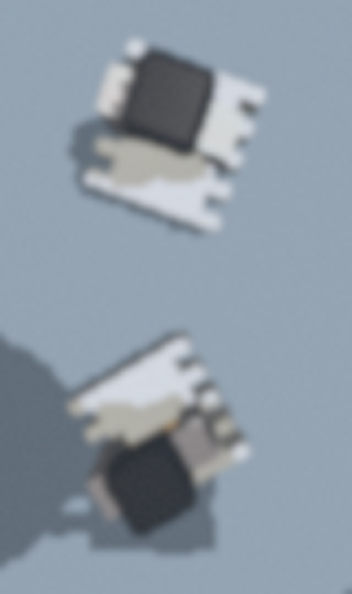

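```bash
python3 - <<'E'
from h import *
a=cv2.imread("pics/w3_raw.png")[265:350,250:345];b=cv2.imread("pics/w2_raw.png")[220:350,135:225]
a=cv2.resize(a,None,fx=4.2,fy=4.2,interpolation=cv2.INTER_CUBIC);b=cv2.resize(b,None,fx=4.2,fy=4.2,interpolation=cv2.INTER_CUBIC)
o=np.zeros((546,790,3),np.uint8);o[:a.shape[0],:a.shape[1]]=a;o[:b.shape[0],405:405+b.shape[1]]=b
cv2.imwrite("pics/cmb.png",o)
t=[(n,np.round(atz(env.camera_model("wrist"),np.array(p)*.64,172))) for n,p in [("A",(373,250)),("B",(381,113))]];print(t)
E
```

```text
[('A', array([ 468., -289.,  172.])), ('B', array([ 469., -183.,  172.]))]
```

View pics/cmb.png

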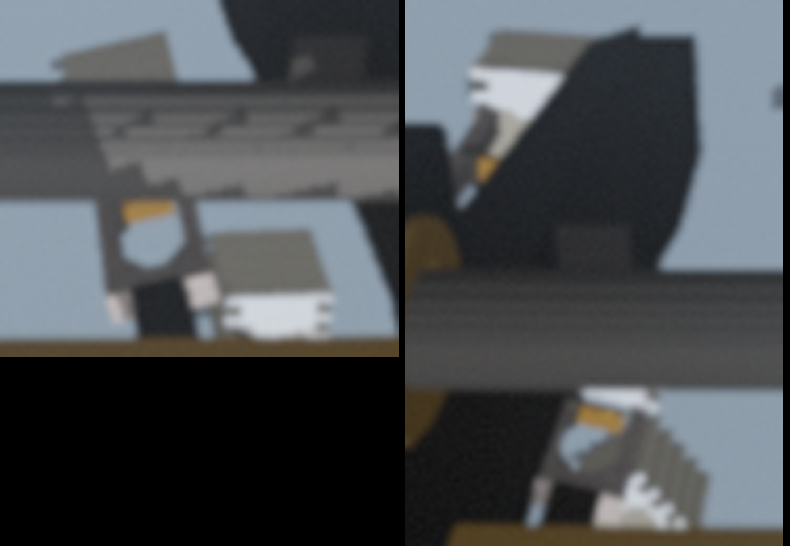

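The crops show load C's gate hinged on the robot-side shank, so its mouth faces +x, towards the bar. B looks much the same, with its gate and ring visible.

```bash
python3 - <<'E'
from h import *
import json
m=json.load(open("pics/w4.json"))
for n,c in [("B",[(150,48),(215,72),(192,152),(126,128)]),("A",[(170,432),(197,492),(140,535),(106,478)])]:
    q=np.array([atz(m,np.array(p)/4.4+[205,50],172) for p in c])[:,:2]
    print(n,q.mean(0),[round(np.degrees(np.arctan2(*(q[(i+1)%4]-q[i])[::-1])),1) for i in range(4)],[round(np.linalg.norm(q[(i+1)%4]-q[i])) for i in range(4)])
k=.64
a=atz(m,np.array((545.5,0))*k,165);b=atz(m,np.array((515.5,325))*k,165);print("bar",a,b,np.degrees(np.arctan2((b-a)[1],(b-a)[0])))
s=env.camera_model("scene");t=env.camera_model("top")
print("posts",atz(m,np.array((516,343))*k,185),tri([(m,np.array((516,343))*k),(s,np.array((168,368))*k)]))
# refine bar line in raw wrist image
im=cv2.cvtColor(cv2.imread("pics/w4_raw.png"),cv2.COLOR_BGR2GRAY)
for r in range(5,200,30): print(r,im[r,320:360:1].tolist() if r in(5,125) else "")
E
```

```text
B [ 468.6497432  -184.07502384] [np.float64(-15.8), np.float64(-103.7), np.float64(164.1), np.float64(74.8)] [18, 21, 19, 21]
A [ 468.82864203 -288.97231111] [np.float64(-62.9), np.float64(-139.4), np.float64(122.8), np.float64(38.8)] [19, 21, 20, 23]
bar [584.26018131 -98.42510217 165.        ] [ 596.43461078 -350.49040058  165.        ] -87.2348364202145
posts [ 592.52051312 -359.48020031  185.        ] (array([ 594.25158767, -358.8046274 ,  180.8395198 ]), [np.float64(2.2660377960667253), np.float64(2.2660377960666835)])
5 [94, 98, 103, 105, 109, 116, 123, 126, 127, 125, 125, 125, 127, 129, 140, 152, 157, 159, 159, 159, 159, 160, 159, 156, 145, 129, 131, 151, 171, 187, 195, 194, 183, 169, 159, 157, 159, 159, 159, 159]
35 
65 
95 
125 [161, 161, 161, 161, 161, 161, 162, 162, 162, 162, 162, 158, 146, 133, 145, 170, 190, 203, 200, 186, 161, 132, 113, 105, 99, 97, 98, 107, 126, 154, 177, 190, 197, 200, 201, 202, 201, 202, 202, 201]
155 
185
```

move_arm(
  motion=[
    [50,[-6,4,-20],7],
    [50,[-5,3,-30],7],
    [50,[0,0,-30],7],
    [50,[0,0,-30],7],
    [50,[0,0,-30],3],
    [50,[0,0,-30],0],
    [50,[0,0,-30],0],
    [50,[0,0,-20],0],
  ],
)

```text
time_s: 12.28
tool_pos: [468.9, -288.0, 173.3]
tool_rot: [[-0.562, 0.827, -0.002], [0.827, 0.562, 0.002], [0.003, -0.0, -1.0]]
wrist_force: [0.5, -0.8, -1.0]
finger_gap: 0.569
finger_force: 0.0
```

move_arm(
  motion=[
    [50,[0,0,-12],0],
    [50,[0,0,-10],0],
    [50,[0,0,0],0],
    [0,[0,0,0],0],
    [0,[0,0,0],0],
    [0,[0,0,0],0],
    [0,[0,0,0],0],
    [0,[0,0,0],0],
  ],
  grip_force=40,
)

```text
time_s: 12.95
tool_pos: [469.1, -290.2, 154.3]
tool_rot: [[-0.56, 0.829, 0.001], [0.829, 0.56, -0.001], [-0.001, 0.0, -1.0]]
wrist_force: [-0.5, -0.9, 2.3]
finger_gap: 0.249
finger_force: 39.9
```

move_arm(
  motion=[
    [0,[0,0,0],0],
    [0,[0,0,0],0],
    [0,[0,0,0],0],
  ],
)

```text
time_s: 13.2
tool_pos: [469.1, -290.3, 154.3]
tool_rot: [[-0.56, 0.829, 0.001], [0.829, 0.56, -0.001], [-0.001, 0.0, -1.0]]
wrist_force: [-1.3, -0.6, 5.7]
finger_gap: 0.244
finger_force: 39.9
```

move_arm(
  motion=[
    [0,[0,0,20],0],
    [0,[0,0,30],0],
    [0,[0,0,30],-4],
    [0,[0,0,24],-6],
    [0,[0,0,0],-7],
    [0,[0,0,0],-7],
    [0,[0,0,0],-7],
    [0,[0,0,0],0],
  ],
)

```text
time_s: 13.87
tool_pos: [468.8, -289.7, 257.1]
tool_rot: [[-0.049, 0.999, -0.001], [0.999, 0.049, 0.001], [0.001, -0.001, -1.0]]
wrist_force: [-0.8, 0.4, -3.3]
finger_gap: 0.242
finger_force: 39.9
```

move_arm(
  motion=[
    [0,[0,0,0],0],
    [0,[0,0,0],0],
  ],
)

```text
time_s: 14.03
tool_pos: [468.9, -289.8, 257.3]
tool_rot: [[-0.057, 0.998, -0.001], [0.998, 0.057, 0.001], [0.001, -0.001, -1.0]]
wrist_force: [-0.3, 0.5, -2.3]
finger_gap: 0.244
finger_force: 39.9
```

```bash
python3 - <<'E'
from h import *
s=cv2.resize(env.read_camera("scene")[120:245,80:235],(744,600),interpolation=cv2.INTER_CUBIC)
cv2.imwrite("pics/s3.png",s);st=env.state();print(st["tool_pos"],st["finger_gap"])
E
```

```text
[ 468.89676338 -289.86962131  257.36768578] 0.24746193918141887
```

View pics/s3.png

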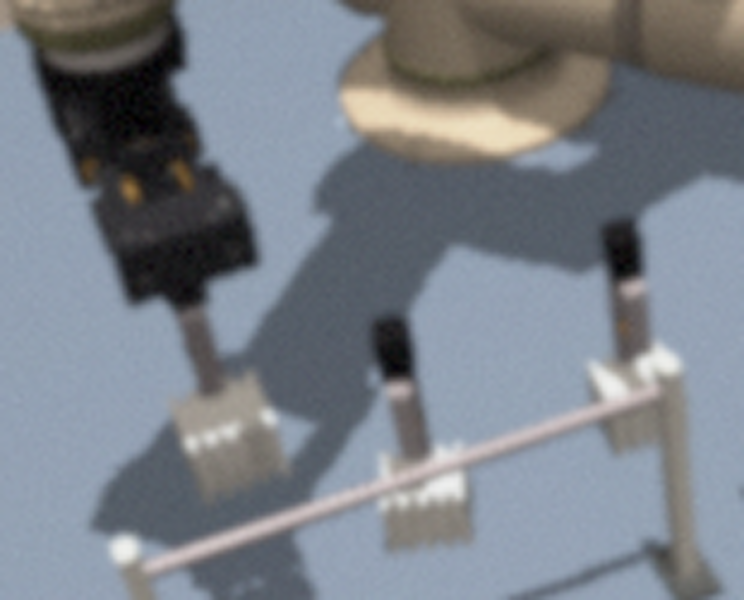

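All three hooks meet their feet at the back edge, so the mouths face the bar. Load A is held level and turned to the rail, so I'll bring the bar in below its nose.

move_arm(
  motion=[
    [0,[20,0,0],0],
    [0,[25,0,0],0],
    [0,[25,0,0],0],
    [0,[25,1,0],0],
    [0,[18,0,0],0],
    [0,[10,0,0],0],
    [0,[0,0,0],0],
    [0,[0,0,0],0],
  ],
)

```text
time_s: 14.75
tool_pos: [591.9, -288.8, 257.0]
tool_rot: [[-0.055, 0.998, -0.001], [0.998, 0.055, 0.001], [0.001, -0.001, -1.0]]
wrist_force: [-0.0, 0.7, -3.1]
finger_gap: 0.245
finger_force: 39.9
```

move_arm(
  motion=[
    [0,[0,0,-8],0],
    [0,[0,0,-8],0],
    [0,[0,0,0],0],
  ],
)

```text
time_s: 15.0
tool_pos: [591.3, -289.1, 240.6]
tool_rot: [[-0.053, 0.999, -0.001], [0.999, 0.053, 0.0], [0.0, -0.001, -1.0]]
wrist_force: [0.4, -0.8, 3.1]
finger_gap: 0.245
finger_force: 39.9
```

move_arm(
  motion=[
    [0,[0,0,-8],0],
    [0,[0,0,-8],0],
    [0,[0,0,0],0],
  ],
)

```text
time_s: 15.25
tool_pos: [590.5, -289.3, 225.5]
tool_rot: [[-0.053, 0.999, -0.003], [0.999, 0.053, -0.001], [-0.0, -0.003, -1.0]]
wrist_force: [-6.9, -2.9, 2.5]
finger_gap: 0.246
finger_force: 40.0
```

move_arm(
  motion=[
    [0,[0,0,-8],0],
    [0,[0,0,-8],0],
    [0,[0,0,-4],0],
    [0,[0,0,0],0],
  ],
)

```text
time_s: 15.58
tool_pos: [591.5, -288.7, 204.2]
tool_rot: [[-0.053, 0.999, -0.002], [0.999, 0.053, 0.002], [0.002, -0.002, -1.0]]
wrist_force: [-0.3, 0.4, -2.8]
finger_gap: 0.249
finger_force: 39.9
```

move_arm(
  motion=[
    [0,[0,0,-4],0],
    [0,[0,0,-1],0],
    [0,[0,0,0],0],
    [0,[0,0,0],0],
  ],
)

```text
time_s: 15.92
tool_pos: [592.0, -288.9, 200.8]
tool_rot: [[-0.053, 0.999, 0.0], [0.999, 0.053, -0.0], [-0.0, 0.0, -1.0]]
wrist_force: [0.0, 0.2, -2.0]
finger_gap: 0.241
finger_force: 39.9
```

move_arm(
  motion=[
    [0,[0,0,-2],0],
    [0,[0,0,-1],0],
    [0,[0,0,0],0],
    [0,[0,0,0],0],
  ],
)

```text
time_s: 16.25
tool_pos: [592.2, -289.1, 199.9]
tool_rot: [[-0.053, 0.999, 0.002], [0.999, 0.053, -0.002], [-0.002, 0.002, -1.0]]
wrist_force: [-3.3, 1.8, 9.1]
finger_gap: 0.244
finger_force: 39.9
```

move_arm(
  motion=[
    [30,[0,0,1],0],
    [40,[0,0,0],0],
    [50,[0,0,0],0],
    [50,[0,0,0],0],
    [50,[0,0,0],0],
    [50,[0,0,15],0],
    [50,[0,0,35],0],
    [50,[0,0,40],0],
  ],
)

```text
time_s: 16.92
tool_pos: [591.4, -288.6, 287.6]
tool_rot: [[-0.053, 0.999, -0.004], [0.999, 0.053, 0.003], [0.003, -0.004, -1.0]]
wrist_force: [0.4, -0.6, 0.4]
finger_gap: 0.567
finger_force: 0.0
```

move_arm(
  motion=[
    [50,[0,0,35],0],
    [50,[-20,15,25],0],
    [50,[-30,20,20],0],
    [50,[-30,20,20],0],
    [50,[-30,20,0],0],
    [50,[-20,20,0],0],
    [50,[0,0,0],0],
    [50,[0,0,0],0],
  ],
)

```text
time_s: 17.58
tool_pos: [461.4, -193.3, 389.5]
tool_rot: [[-0.054, 0.999, 0.001], [0.999, 0.054, -0.001], [-0.001, 0.001, -1.0]]
wrist_force: [-0.4, 0.3, -0.2]
finger_gap: 0.568
finger_force: 0.0
```

```bash
python3 shot.py w5
```

```text
[ 462.1 -194.1  388.9] [1.   0.05 0.  ] 0.5676983485772102 17.6333
```

View pics/w5.png

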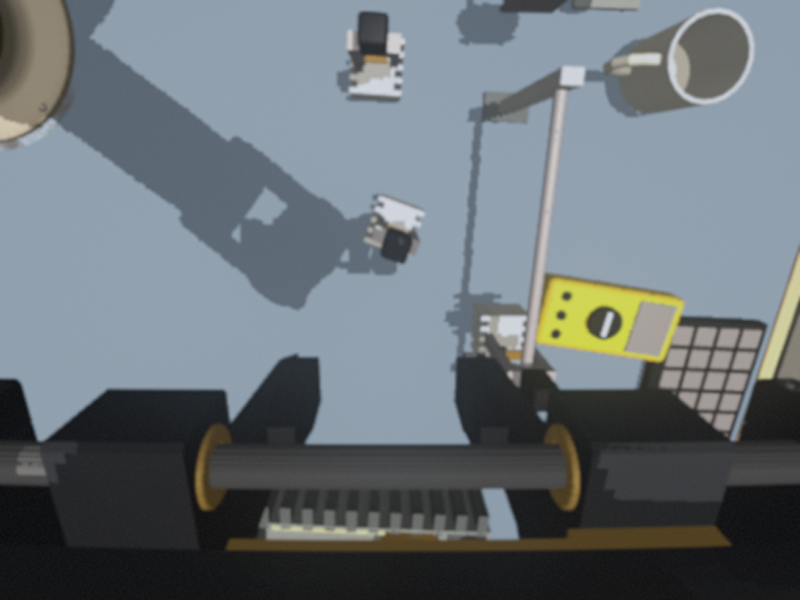

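B's block is centred near 398,245 and C's block top near 373,26. A hangs on the bar at about 520,370.

```bash
python3 - <<'E'
from h import *
import json
m=json.load(open("pics/w5.json"));w4=json.load(open("pics/w4.json"));s=env.camera_model("scene")
k=.64
print("B",atz(m,np.array((398,244))*k,172),tri([(m,np.array((398,245))*k),(w4,np.array((381,113))*k)]))
print("C",atz(m,np.array((373,26))*k,172),tri([(m,np.array((373,26))*k),(s,np.array((314,267))*k)]))
c=[(358,13),(388,13),(387,41),(358,41)];print(np.round([atz(m,np.array(p)*k,172) for p in c],1).tolist())
print("Cfoot",[np.round(atz(m,np.array(p)*k,44),1).tolist() for p in [(348,97),(402,100),(405,35),(348,30)]])
print("bar",atz(m,np.array((562,95))*k,165),atz(m,np.array((530,350))*k,165),"postL",atz(m,np.array((571,76))*k,185))
im=cv2.imread("pics/w5_raw.png",0)
cv2.imwrite("pics/w5c.png",cv2.resize(np.hstack([im[0:70,205:275],im[110:180,215:285]]),None,fx=5,fy=5,interpolation=cv2.INTER_CUBIC))
E
```

```text
B [ 468.99729258 -179.27721067  172.        ] (array([ 468.95278119, -182.26638972,  160.49136825]), [np.float64(0.5162203419035793), np.float64(0.5162203419034654)])
C [441.75930889 -24.22168792 172.        ] (array([440.9271202 , -36.91233846, 168.24776012]), [np.float64(13.253637569604058), np.float64(13.25363756960409)])
[[430.8, -16.5, 172.0], [451.9, -15.4, 172.0], [452.2, -33.3, 172.0], [431.5, -34.4, 172.0]]
Cfoot [[414.2, -55.5, 44.0], [468.6, -55.4, 44.0], [467.8, 3.6, 44.0], [412.3, 5.0, 44.0]]
bar [585.84385511 -60.21915085 165.        ] [ 592.41121575 -268.9234239   165.        ] postL [583.00270467 -50.6365208  185.        ]
```

View pics/w5c.png

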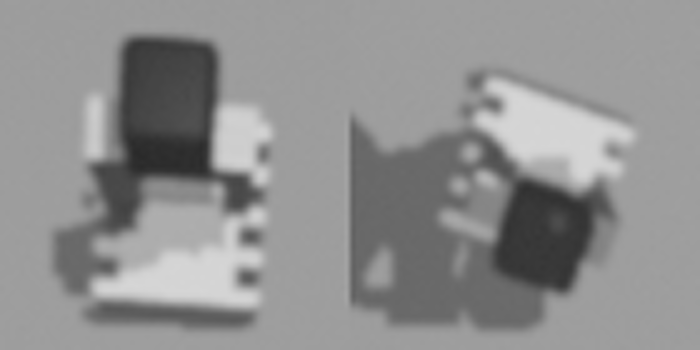

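The left crop shows load C nudged to about y = -25, square to the world axes. B is turned about -16°. I'll take B now.

move_arm(
  motion=[
    [50,[4,6,-20],-7],
    [50,[3,6,-35],-7],
    [50,[0,0,-35],-5],
    [50,[0,0,-35],0],
    [50,[0,0,-35],0],
    [50,[0,0,-35],0],
    [50,[0,0,-25],0],
    [50,[0,0,-14],0],
  ],
)

```text
time_s: 18.3
tool_pos: [468.7, -182.1, 150.7]
tool_rot: [[0.275, 0.961, -0.005], [0.961, -0.275, 0.003], [0.002, -0.005, -1.0]]
wrist_force: [0.1, 0.8, -1.4]
finger_gap: 0.566
finger_force: 0.0
```

move_arm(
  motion=[
    [50,[0,0,0],0],
    [0,[0,0,0],0],
    [0,[0,0,0],0],
    [0,[0,0,0],0],
    [0,[0,0,0],0],
    [0,[0,0,0],0],
    [0,[0,0,0],0],
    [0,[0,0,0],0],
  ],
)

```text
time_s: 18.97
tool_pos: [469.2, -182.2, 155.4]
tool_rot: [[0.275, 0.962, 0.001], [0.962, -0.275, -0.001], [-0.001, 0.001, -1.0]]
wrist_force: [-1.2, -0.3, 6.3]
finger_gap: 0.245
finger_force: 39.9
```

move_arm(
  motion=[
    [0,[0,0,20],0],
    [0,[0,0,30],0],
    [0,[0,0,30],5],
    [0,[5,-6,23],7],
    [0,[10,-6,0],7],
    [0,[15,-6,0],0],
    [0,[20,0,0],0],
    [0,[20,0,0],0],
  ],
)

```text
time_s: 19.63
tool_pos: [539.4, -200.1, 257.4]
tool_rot: [[-0.052, 0.999, -0.001], [0.999, 0.052, 0.001], [0.001, -0.001, -1.0]]
wrist_force: [0.2, -0.6, -2.2]
finger_gap: 0.247
finger_force: 39.9
```

move_arm(
  motion=[
    [0,[20,0,0],0],
    [0,[20,0,0],0],
    [0,[10,0,0],0],
    [0,[0,0,0],0],
    [0,[0,0,0],0],
  ],
)

```text
time_s: 20.05
tool_pos: [588.7, -199.7, 256.8]
tool_rot: [[-0.054, 0.999, -0.002], [0.999, 0.054, 0.001], [0.001, -0.002, -1.0]]
wrist_force: [0.8, -0.0, -2.0]
finger_gap: 0.247
finger_force: 39.9
```

move_arm(
  motion=[
    [0,[0,0,-8],0],
    [0,[0,0,-8],0],
    [0,[0,0,-8],0],
    [0,[0,0,-8],0],
    [0,[0,0,0],0],
  ],
)

```text
time_s: 20.47
tool_pos: [587.3, -200.1, 224.6]
tool_rot: [[-0.053, 0.999, -0.004], [0.999, 0.053, 0.0], [0.0, -0.004, -1.0]]
wrist_force: [-6.6, -1.0, 1.1]
finger_gap: 0.245
finger_force: 40.0
```

move_arm(
  motion=[
    [0,[0,0,-8],0],
    [0,[0,0,-8],0],
    [0,[0,0,-5],0],
    [0,[0,0,-4],0],
    [0,[0,0,0],0],
    [0,[0,0,0],0],
  ],
)

```text
time_s: 20.97
tool_pos: [588.8, -199.9, 201.2]
tool_rot: [[-0.053, 0.999, 0.0], [0.999, 0.053, -0.0], [-0.0, 0.0, -1.0]]
wrist_force: [-3.5, 0.3, 4.3]
finger_gap: 0.248
finger_force: 39.9
```

move_arm(
  motion=[
    [30,[0,0,0],0],
    [40,[0,0,0],0],
    [50,[0,0,0],0],
    [50,[0,0,0],0],
    [50,[0,0,0],0],
    [50,[0,0,15],0],
    [50,[0,0,35],0],
    [50,[0,0,35],0],
  ],
)

```text
time_s: 21.63
tool_pos: [588.6, -199.8, 285.7]
tool_rot: [[-0.053, 0.999, -0.003], [0.999, 0.053, 0.002], [0.002, -0.003, -1.0]]
wrist_force: [0.0, 0.2, -0.0]
finger_gap: 0.567
finger_force: 0.0
```

move_arm(
  motion=[
    [50,[0,0,30],0],
    [50,[-25,25,0],-1],
    [50,[-25,30,0],-1],
    [50,[-25,30,0],0],
    [50,[-25,30,0],0],
    [50,[-24,30,0],0],
    [50,[-23,30,0],0],
    [50,[0,0,0],0],
  ],
)

```text
time_s: 22.3
tool_pos: [438.5, -21.1, 316.5]
tool_rot: [[-0.022, 1.0, 0.0], [1.0, 0.022, 0.001], [0.001, 0.0, -1.0]]
wrist_force: [1.2, -1.0, 0.2]
finger_gap: 0.566
finger_force: 0.0
```

move_arm(
  motion=[
    [50,[0,0,-25],0],
    [50,[0,0,-35],0],
    [50,[0,0,-30],0],
    [50,[0,0,-20],0],
    [50,[0,0,0],0],
    [50,[0,0,0],0],
  ],
)

```text
time_s: 22.8
tool_pos: [442.2, -25.2, 205.8]
tool_rot: [[-0.018, 1.0, -0.001], [1.0, 0.018, 0.0], [0.0, -0.001, -1.0]]
wrist_force: [0.3, -0.7, 1.0]
finger_gap: 0.568
finger_force: 0.0
```

move_arm(
  motion=[
    [50,[0,0,-25],-1],
    [50,[0,0,-18],0],
    [50,[0,0,-8],0],
    [50,[0,0,0],0],
    [0,[0,0,0],0],
    [0,[0,0,0],0],
    [0,[0,0,0],0],
    [0,[0,0,0],0],
  ],
)

```text
time_s: 23.47
tool_pos: [442.3, -25.1, 155.5]
tool_rot: [[-0.001, 1.0, 0.002], [1.0, 0.001, -0.001], [-0.001, 0.002, -1.0]]
wrist_force: [-0.3, -0.4, 0.9]
finger_gap: 0.287
finger_force: 0.0
```

move_arm(
  motion=[
    [0,[0,0,0],0],
    [0,[0,0,0],0],
    [0,[0,0,0],0],
    [0,[0,0,0],0],
  ],
)

```text
time_s: 23.8
tool_pos: [442.2, -25.1, 155.3]
tool_rot: [[-0.001, 1.0, 0.001], [1.0, 0.001, -0.001], [-0.001, 0.001, -1.0]]
wrist_force: [-1.8, -0.7, 6.4]
finger_gap: 0.243
finger_force: 39.9
```

move_arm(
  motion=[
    [0,[0,0,20],0],
    [0,[0,0,30],0],
    [0,[0,-10,30],1],
    [0,[0,-25,23],2],
    [0,[0,-30,0],0],
    [0,[5,-25,0],0],
    [0,[18,0,0],0],
    [0,[25,0,0],0],
  ],
)

```text
time_s: 24.47
tool_pos: [489.5, -116.2, 257.7]
tool_rot: [[-0.05, 0.999, -0.001], [0.999, 0.05, 0.0], [0.0, -0.001, -1.0]]
wrist_force: [0.6, -0.9, -1.5]
finger_gap: 0.245
finger_force: 39.9
```

move_arm(
  motion=[
    [0,[25,0,0],0],
    [0,[25,0,0],0],
    [0,[25,0,0],0],
    [0,[15,0,0],0],
    [0,[5,0,0],0],
    [0,[0,0,0],0],
    [0,[0,0,0],0],
  ],
)

```text
time_s: 25.05
tool_pos: [584.3, -114.8, 257.3]
tool_rot: [[-0.053, 0.999, -0.001], [0.999, 0.053, 0.0], [0.0, -0.001, -1.0]]
wrist_force: [-1.0, -0.0, -2.4]
finger_gap: 0.243
finger_force: 39.9
```

move_arm(
  motion=[
    [0,[0,0,-8],0],
    [0,[0,0,-8],0],
    [0,[0,0,-8],0],
    [0,[0,0,-8],0],
    [0,[0,0,0],0],
  ],
)

```text
time_s: 25.47
tool_pos: [583.5, -115.0, 224.4]
tool_rot: [[-0.053, 0.999, -0.004], [0.999, 0.053, 0.0], [0.0, -0.004, -1.0]]
wrist_force: [-6.7, -0.9, 1.6]
finger_gap: 0.248
finger_force: 40.0
```

move_arm(
  motion=[
    [0,[0,0,-8],0],
    [0,[0,0,-8],0],
    [0,[0,0,-5],0],
    [0,[0,0,-4],0],
    [0,[0,0,0],0],
    [0,[0,0,0],0],
  ],
)

```text
time_s: 25.97
tool_pos: [585.1, -114.9, 201.2]
tool_rot: [[-0.053, 0.999, 0.001], [0.999, 0.053, -0.0], [-0.0, 0.001, -1.0]]
wrist_force: [-1.2, 1.4, 4.4]
finger_gap: 0.246
finger_force: 40.0
```

move_arm(
  motion=[
    [30,[0,0,0],0],
    [40,[0,0,0],0],
    [50,[0,0,0],0],
    [50,[0,0,0],0],
    [50,[0,0,0],0],
    [50,[0,0,15],0],
    [50,[0,0,35],0],
    [50,[0,0,40],0],
  ],
)

```text
time_s: 26.63
tool_pos: [584.3, -114.8, 290.0]
tool_rot: [[-0.053, 0.999, -0.004], [0.999, 0.053, 0.002], [0.002, -0.004, -1.0]]
wrist_force: [0.6, -0.4, 0.5]
finger_gap: 0.567
finger_force: 0.0
```

move_arm(
  motion=[
    [50,[0,0,40],0],
    [50,[-40,0,0],0],
    [50,[-40,0,0],0],
    [50,[-40,0,0],0],
    [50,[-40,0,0],0],
    [50,[-40,0,0],0],
    [50,[0,0,0],0],
    [50,[0,0,0],0],
  ],
)

```text
time_s: 27.3
tool_pos: [383.8, -114.9, 331.4]
tool_rot: [[-0.052, 0.999, 0.002], [0.999, 0.052, -0.001], [-0.001, 0.001, -1.0]]
wrist_force: [0.9, -0.4, 0.0]
finger_gap: 0.57
finger_force: 0.0
```

```bash
python3 - <<'E'
from h import *
s=cv2.resize(env.read_camera("scene")[120:290,90:350],(800,523),interpolation=cv2.INTER_CUBIC)
cv2.imwrite("pics/s4.png",s);st=env.state();print(st["tool_pos"],st["time_s"])
E
```

```text
[ 384.93022031 -115.11903074  331.16189713] 27.35
```

View pics/s4.png

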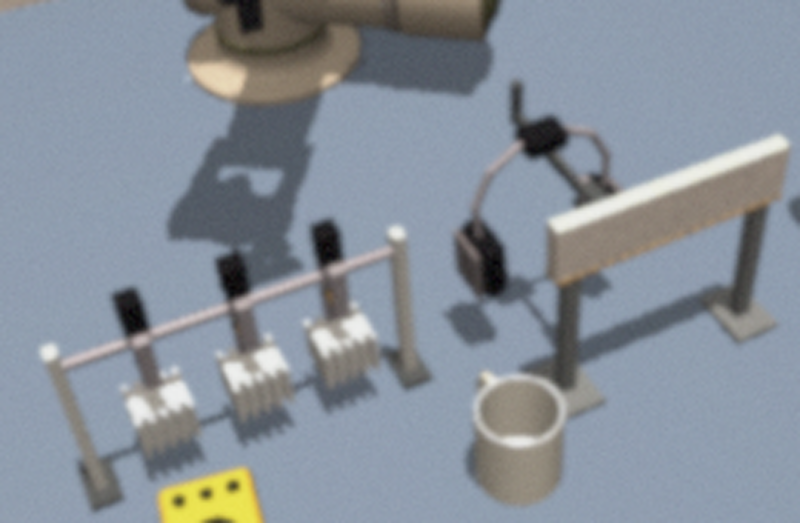

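The scene shows all three loads raised off the bench on the bar and the headphones on the hook. The mug and multimeter are untouched. I've used all my picture views, so I'll check the block positions and stillness numerically.

```bash
python3 - <<'E'
from h import *
F=[]
for n in ["top","scene"]:
    m=env.camera_model(n);im=env.read_camera(n);g=cv2.cvtColor(im,cv2.COLOR_BGR2GRAY)
    for nm,p in [("A",(592,-289)),("B",(589,-200)),("C",(585,-115))]:
        c=proj(m,[(*p,199)])[0];x0,y0=(c-10).astype(int)
        w=g[y0:y0+21,x0:x0+21];ys,xs=np.nonzero(w<55)
        print(n,nm,np.round(c,1),"dark centroid",len(xs),np.round([xs.mean()+x0,ys.mean()+y0],1) if len(xs) else None)
a=env.read_camera("scene").astype(int)
for _ in range(4):b=env.read_camera("scene").astype(int)
d=abs(a-b).mean(2);print("diff",d.mean(),d[150:290,90:330].mean(),d[150:290,90:330].max())
E
```

```text
top A [368.7 198.7] dark centroid 95 [368.5 200.6]
top B [341.1 200.1] dark centroid 73 [340.6 201.1]
top C [314.7 201.7] dark centroid 57 [314.2 202.6]
scene A [132.  221.1] dark centroid 87 [132.  221.1]
scene B [165.4 209.5] dark centroid 99 [165.5 209.2]
scene C [195.6 198.7] dark centroid 84 [195.7 198.7]
diff 1.896480984157986 1.826954365079365 19.666666666666668
```

move_arm(
  motion=[
    [50,[0,0,0],0],
    [50,[0,0,0],0],
    [50,[0,0,0],0],
    [50,[0,0,0],0],
    [50,[0,0,0],0],
    [50,[0,0,0],0],
    [50,[0,0,0],0],
    [50,[0,0,0],0],
  ],
)

```text
time_s: 28.37
tool_pos: [384.9, -115.0, 330.7]
tool_rot: [[-0.053, 0.999, 0.0], [0.999, 0.053, -0.0], [-0.0, 0.0, -1.0]]
wrist_force: [0.5, 0.7, -0.2]
finger_gap: 0.565
finger_force: 0.0
```

```bash
python3 -c "
from station import env
print(env.sign_off())"
```

```text
the job is handed in; nothing more can be done
None
```

The job is handed in, though no verdict came back: the hook is swung to its stop, the headphones hang on it by the pad, and all three loads are seated on the bar at their expected positions. I judged the gates shut from push force and depth, not by sight; the mug and multimeter look untouched in the last picture, and I never moved near the bottle.

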